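Slide the cover plate into its recess in a guitar body

TASK

A large round metal cover lies loose on the back of the electric-guitar body. Push it with the fingertips across the wood, without lifting it, until it drops over the rim into the large round recess and lies flat and fully home; then take the hand away. Leave the small cover, which is already seated, and the knob, glue bottle and screwdriver as they are.

Things in the scene. Friction and masses are not known exactly. Their poses are not given: they have to be found in the camera images.
- guitar: Electric-guitar body of brown wood lying on its front on the bench, fixed, 45 mm thick, about 325 mm across and 415 mm long. Origin on the bench under its middle; z up; +y points to the neck end, -y to the wide tail end, x is across. Its flat face (the back, upward) is at z = 45 mm and reaches at least 100 mm either side of the middle from y = -190 to +110 mm. Two round flat-bottomed recesses with dark floors are sunk in it, both 7 mm deep.
- recess (a point): Centre of the mouth of the large recess, level with the face. It is 84 mm in diameter and 7 mm deep, with an upright wall and a flat dark floor; it lies at x = 0, y = -75 mm of the guitar body.
- cover_center (a point): Centre of the loose cover: a plain flat aluminium disc, 80 mm in diameter and 6 mm thick, about 80 g, z along its axis; this point is 3 mm above its underside. At the start it lies flat on the face, clear of both recesses, on the neck side of the large recess, its centre 110 to 160 mm from the recess's. Seated, its top is 1 mm below the face and this point 4 mm below the face.
- small_cover: Small aluminium disc, 40 mm in diameter and 6 mm thick, already seated in the small recess (44 mm wide, at x = -60, y = +145 mm of the guitar body), its top 1 mm below the face. Origin: centre of its underside. To be left alone.
- knob: Black control knob standing on the face near the tail end, 24 mm in diameter and 18 mm high. Origin: centre of its underside. To be left alone.
- glue: Yellow glue bottle standing on the bench to the robot's right of the guitar body, 56 mm in diameter and 150 mm high. Origin: centre of its underside. To be left alone.
- driver: Red-handled screwdriver, 190 mm long, lying on the bench to the robot's right of the guitar body. To be left alone.

How it is judged:
At the end, for the whole second after the job is handed in: The large cover lies in the large recess: centre within 5 mm of the recess's centre, its centre point 4 mm below the face (within 1.5 mm), flat within 2 degrees and at rest; the small cover (within 6 mm) and the knob (within 15 mm) are where they were (horizontal distance between cover_center and recess below 0.005 m and z of cover_center in the frame of guitar between 0.0385 and 0.0425 m and angle between cover_center's own z axis and vertical below 0.035 rad and linear speed of cover below 0.01 m/s and distance of small_cover from where it was at the start of the episode below 0.006 m and distance of knob from where it was at the start of the episode below 0.015 m); the robot touches nothing.
It fails at once if the cover is lifted: its centre rises more than 8 mm above where it lay on the face (z of cover_center in the frame of guitar above 0.056 m).
It fails at once if the cover is tipped by more than 25 degrees (angle between cover_center's own z axis and vertical above 0.44 rad).
It fails at once if the small seated cover is disturbed (more than 6 mm) (distance of small_cover from where it was at the start of the episode above 0.006 m).
It fails at once if the knob is moved by more than 15 mm (distance of knob from where it was at the start of the episode above 0.015 m).
It fails at once if the glue bottle or the screwdriver is moved by more than 15 mm (distance of any of glue, driver from where it was at the start of the episode above 0.015 m).
It also fails if it takes over 45 s, if anything falls off the work surface, if the arm or the gripper's body presses on something with over 40 N, if the wrist force passes 120 N, or if a joint passes its speed limit or range.

ROBOT

A 6-joint arm with a two-finger parallel gripper is mounted at the origin on the work surface. World frame = base frame: x ahead of the robot, y to its left, z up, the work surface at z = 0. Lengths are in m, angles in rad, forces in N, time in s.
With the tool pointing down it reaches from about 0.3 to 0.775 m from the base axis. Payload 14.6 kg.
Tool frame: the origin (TCP) lies on the mounting face of the last link; the fingertips stand 199 mm ahead of it and the grasp point (between the pads) lies 180 mm ahead of it; z points along the fingers, y is the line along which they close (so a half turn about z gives the same grasp; the last joint's range is limited). The gripper opens to 94 mm and grips with 3 to 60 N. Pads are 16 mm wide; open, the fingers measure 119 mm over their backs; the gripper's body (75 mm by 177 mm) begins 78 mm behind the grasp point.
Start: joints at [1.243, 0.3, 1.521, -0, 1.321, -0.067], TCP at [0.142, 0.531, 0.405] pointing down, gripper open.
Joint ranges: [-3.03, 3.03], [-0.79, 2.21], [0.23, 2.52], [-1.04, 4.18], [0, 3.07], [-2.55, 2.55]. Speed limits (rad/s): [2.22, 2.22, 2.57, 3.14, 3.14, 3.14].

INTERFACE

Orientations are given as [roll, pitch, yaw] about the fixed x, y, z axes, in that order (R = Rz(yaw) Ry(pitch) Rx(roll)).
In Python, from station import get_obs, camera, hand_in gives the robot as it stands.
- The arm moves only by the tool apply_moves, never from a script. Its argument "increments" is a list of rows, each an object of numbers: "tx", "ty", "tz": the shift along the tool's x, y, z as a fraction of full scale; "ax", "ay", "az": the turn, a rotation vector about the tool's x, y, z as a fraction of full scale. In form: [{"tx": .., "ty": .., "tz": .., "ax": .., "ay": .., "az": ..}, ...]. A call has 1 to 12 rows; each row shifts and turns the commanded pose from where the row before left it, along the tool's axes as they then stand; what a row does not reach is not made up. Full scale, the value 1, is 30 mm for a shift and 5 degrees for a turn. A row lasts 1/8 s, in which the tool goes at most 62.5 mm and 10.7 degrees, less where a joint would pass 70% of its speed; a pose out of reach is approached as far as the arm can. A call with a number of a shift or a turn outside -1 to 1 is refused whole. A call with a gripper value outside its range is refused whole. "jaw" is the closure, from 0 (fully open) to 1 (shut), set as the call begins (left out, the last holds). The fingers move at their own pace and stop on an object; "force" is the grip in N (left out, the last holds). Time passes only in rows, so rows that do not move let the fingers close. It gives the time, the measured TCP pose, the force, the opening and the grip force at its end, in the units of the state.
- get_obs(): the state, without advancing time (a new reading comes with each control period).
- camera(name): name is "scene" or "side" or "wrist"; returns a dict with "pixels" (400x640x3 uint8, red, green, blue), "camera_matrix" (3x3 intrinsics, pixels), "R" (3x3) and "t" (3): a world point X has camera coordinates R X + t; the wrist camera has in their place "T_tool_cam" (4x4, takes a point from camera to tool coordinates, whose origin is the TCP and whose axes are the flange's). Camera axes: x right, y down, z forward; pixel columns grow to the right and rows downward; lengths in m; the calibration is good to about 2 mm. A picture is of the moment at which its call begins: read the wrist's pose just before it. There is no depth.
- hand_in(): hands the job in; it is judged then, once.
The state is a dict: "time_s": time; "qpos": joint angles; "joint_vel": joint speeds; "tau": joint torques, N m; "ee_pos": TCP position; "eef_rot": TCP orientation; "force": force on the tool from outside, world axes, zero at the start; "moment": the same for the moment, N m; "grip_width": finger opening in m; "grip_force": force on a finger pad.
Only numpy, scipy, OpenCV 4.12 (cv2) and the standard library are available. Lean on these libraries where they do the work, as an engineer would, in place of code of your own. Each camera call takes 0.05 s, during which the arm holds its last target. There are 200 camera calls.

## Working session

There is one attempt and no reset: what is moved stays moved. The work goes in short steps, Python scripts to look and compute and a tool call to move; the robot and the scene stay as the last step left them, time stands still between calls to the robot, and variables do not carry over. Pictures are saved under pics/ and viewed, at most 10 in all, crops included, and the job is handed in when it is done.

Besides the shell and the picture viewer there is one more tool, called after "Request:" by a JSON object that holds its "name" and its "arguments", one argument or row to a line. apply_moves: Moves the arm, as the interface text tells. Its arguments: {"type":"object","properties":{"increments":{"type":"array"},"jaw":{"type":"number"},"force":{"type":"number"}},"required":["increments"]}

```bash
mkdir -p pics
python3 - <<'E'
from station import get_obs,camera
import cv2,pickle
o=get_obs();print(o)
d={}
for n in("scene","side"):
    c=camera(n);d[n]=c;cv2.imwrite(f"pics/{n}0.png",c["pixels"][:,:,::-1]);print(n,c["camera_matrix"],c["R"],c["t"])
c=camera("wrist");d["wrist"]=c;cv2.imwrite("pics/w0.png",c["pixels"][:,:,::-1]);print(c["camera_matrix"],c["T_tool_cam"])
pickle.dump(d,open("d.pkl","wb"))
E
```

```text
{'time_s': 0.0, 'qpos': array([ 1.24340893e+00,  3.00460466e-01,  1.52157709e+00,  2.38715194e-05,
        1.32071302e+00, -6.65916419e-02]), 'joint_vel': array([-0.00120679, -0.00038266,  0.00096755, -0.00192567,  0.00118112,
        0.00021874]), 'tau': array([-3.41002451e-03, -5.31813097e+01, -3.52733731e+01,  7.07258773e-02,
        2.44798616e-02, -1.35742207e-04]), 'ee_pos': array([0.14180286, 0.53136984, 0.40409372]), 'eef_rot': array([-3.14043884e+00, -1.00121685e-04,  2.88079092e+00]), 'force': array([-0.08831768,  0.28015023,  0.21921001]), 'moment': array([ 0.02439797,  0.0119002 , -0.01703788]), 'grip_force': 0.0, 'grip_width': 0.0940159704375295}
scene [[361.89268389   0.         321.90933708]
 [  0.         361.89268389 193.96055349]
 [  0.           0.           1.        ]] [[ 0.55852798  0.82942156 -0.01031372]
 [ 0.4217465  -0.29466465 -0.85749789]
 [-0.71426633  0.47458679 -0.51438409]] [-0.22445952 -0.22999717  1.26172836]
side [[506.5126994    0.         324.49399064]
 [  0.         506.5126994  192.64319075]
 [  0.           0.           1.        ]] [[-0.91744249 -0.39779411 -0.00768966]
 [-0.25053615  0.59261607 -0.76553108]
 [ 0.30908077 -0.7004042  -0.64335297]] [0.50113759 0.27745402 0.81119793]
[[284.71623142   0.         316.41914195]
 [  0.         284.71623142 196.05733491]
 [  0.           0.           1.        ]] [[ 1.07540211e-05 -9.65245770e-01 -2.61343842e-01  7.65115992e-02]
 [ 9.99999948e-01  9.44024384e-05 -3.07516463e-04 -1.33600278e-04]
 [ 3.21500461e-04 -2.61343825e-01  9.65245721e-01  2.02465806e-02]
 [ 0.00000000e+00  0.00000000e+00  0.00000000e+00  1.00000000e+00]]
```

View pics/scene0.png

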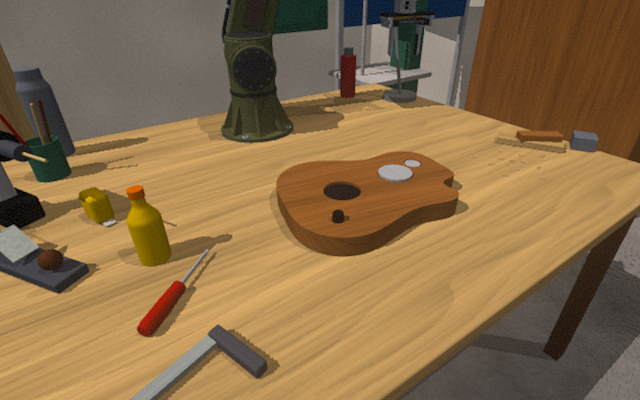

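View pics/side0.png

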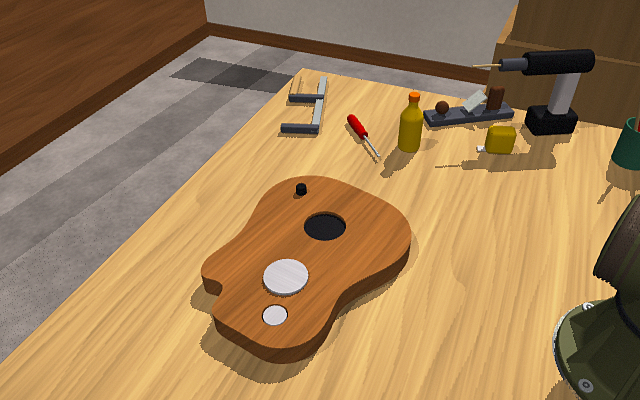

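Side view: the loose cover is at about (286,277), the dark recess (325,226), the small cover (275,315) and the knob (301,189). In the scene view they are at (396,173), (342,191), (412,164) and (338,216).

```bash
cat > h.py <<'E'
import numpy as np,cv2
def plane(c,uv,z):
    uv=np.atleast_2d(np.float64(uv)); d=np.c_[uv,np.ones(len(uv))]@np.linalg.inv(c["camera_matrix"]).T@c["R"]
    o=-c["R"].T@c["t"]; return (o+d*((z-o[2])/d[:,2])[:,None])[:,:2]
def blob(c,seed,mask,z):
    n,l,s,_=cv2.connectedComponentsWithStats(mask.astype(np.uint8),connectivity=4)
    k=l[seed[1],seed[0]]
    if k==0: return None
    ct=max(cv2.findContours((l==k).astype(np.uint8),0,1)[0],key=len)[:,0]
    p=plane(c,ct,z).astype(np.float32); (x,y),r=cv2.minEnclosingCircle(p)
    e=cv2.fitEllipse(p)
    return np.round([x,y,2*r,*e[0],*e[1]],4)
def masks(c):
    h=cv2.cvtColor(c["pixels"],cv2.COLOR_RGB2HSV).astype(int); return (h[...,1]<40)&(h[...,2]>120), h[...,2]<70
E
python3 - <<'E'
import pickle;from h import *
d=pickle.load(open("d.pkl","rb"))
S={"side":[(286,275),(325,227),(275,316),(301,189)],"scene":[(396,172),(342,190),(413,164),(338,216)]}
for n,s in S.items():
    c=d[n];w,b=masks(c)
    for nm,p,m,z in zip(["cover","recess","small","knob"],s,[w,b,w,b],[.051,.045,.044,.054]): print(n,nm,blob(c,p,m,z))
E
```

```text
side cover [0.5833 0.0908 0.0818 0.5823 0.0902 0.0774 0.0783]
side recess [ 0.5707 -0.0578  0.0827  0.5708 -0.0572  0.0731  0.0809]
side small [0.5629 0.168  0.0403 0.5633 0.1683 0.0376 0.0384]
side knob [ 0.658  -0.1336  0.0414  0.6582 -0.1328  0.0217  0.0417]
scene cover [0.5857 0.0841 0.0844 0.5847 0.0842 0.0754 0.0809]
scene recess [ 0.5747 -0.0629  0.08    0.576  -0.0658  0.0652  0.078 ]
scene small [0.5627 0.1656 0.0383 0.5627 0.1662 0.0318 0.0365]
scene knob [ 0.6602 -0.1365  0.042   0.661  -0.1368  0.0211  0.0439]
```

Request:
{"name": "apply_moves", "arguments": {
  "increments": [
    {"az": 1},
    {"az": 1},
    {"az": 1},
    {"az": 1},
    {"az": 1},
    {"az": 1},
    {"az": 1},
    {"az": 1},
    {"az": 1},
    {"az": 1},
    {"az": 1},
    {"az": 1}
  ],
  "jaw": 0.47
}}

```text
schema error: expected keys tx, ty, tz, ax, ay, az
```

Request:
{"name": "apply_moves", "arguments": {
  "increments": [
    {"az": 1},
    {"az": 1},
    {"az": 1},
    {"az": 0.87},
    {"tx": -0.66,"ty": 0.88,"tz": 0.15},
    {"tx": -0.66,"ty": 0.88,"tz": 0.15},
    {"tx": -0.66,"ty": 0.88,"tz": 0.15},
    {"tx": -0.66,"ty": 0.88,"tz": 0.15},
    {"tx": -0.66,"ty": 0.88,"tz": 0.15},
    {"tx": -0.66,"ty": 0.88,"tz": 0.15},
    {"tx": -0.66,"ty": 0.88,"tz": 0.15},
    {"tx": -0.66,"ty": 0.88,"tz": 0.15}
  ]
}}

```text
schema error: expected keys tx, ty, tz, ax, ay, az
```

Request:
{"name": "apply_moves", "arguments": {
  "increments": [
    {"tx": -0.66,"ty": 0.88,"tz": 0.15},
    {"tx": -0.66,"ty": 0.88,"tz": 0.15},
    {"tx": -0.66,"ty": 0.88,"tz": 0.15},
    {"tx": -0.66,"ty": 0.88,"tz": 0.15},
    {"tx": -0.66,"ty": 0.88,"tz": 0.15},
    {"tx": -0.66,"ty": 0.88,"tz": 0.15},
    {"tx": -0.66,"ty": 0.88,"tz": 0.15},
    {"tx": -0.66,"ty": 0.88,"tz": 0.15},
    {"tx": -0.66,"ty": 0.88,"tz": 0.15},
    {"tx": -0.66,"ty": 0.88,"tz": 0.15},
    {},
    {}
  ]
}}

```text
schema error: expected keys tx, ty, tz, ax, ay, az
```

```bash
cat >> h.py <<'E'
from scipy.spatial.transform import Rotation as Ro
def wrist():
    from station import get_obs,camera
    o=get_obs();c=camera("wrist");T=np.eye(4);T[:3,:3]=Ro.from_euler('xyz',o["eef_rot"]).as_matrix();T[:3,3]=o["ee_pos"]
    W=np.linalg.inv(T@c["T_tool_cam"]);c["R"]=W[:3,:3];c["t"]=W[:3,3];return o,c
E
python3 - <<'E'
from h import *;import pickle
o,c=wrist();print({k:o[k] for k in("time_s","ee_pos","eef_rot","grip_width","qpos")})
cv2.imwrite("pics/w1.png",c["pixels"][:,:,::-1]);pickle.dump(c,open("w1.pkl","wb"))
for p in[(.584,.088,.051),(.573,-.06,.045),(.563,.167,.044)]:
    q=c["camera_matrix"]@(c["R"]@np.array(p)+c["t"]);print(q[:2]/q[2])
E
```

```text
{'time_s': 0.15, 'ee_pos': array([0.14181157, 0.53138956, 0.40419989]), 'eef_rot': array([-3.14072799e+00, -6.43524366e-05,  2.88080402e+00]), 'grip_width': 0.09385972631782713, 'qpos': array([ 1.24340760e+00,  3.00377796e-01,  1.52143343e+00,  6.87964506e-06,
        1.32064846e+00, -6.66018308e-02])}
[131.50978992 496.24836573]
[ 52.76829372 502.61216684]
[172.11713676 474.33392369]
```

View pics/w1.png

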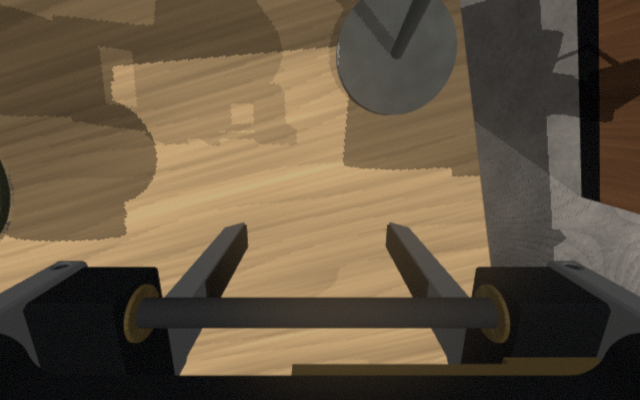

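The start-pose wrist view shows only the bench between the fingers, because the moves were refused: every key must be given. I'll resend them and stop over the recess first for a close look.

Request:
{"name": "apply_moves", "arguments": {
  "increments": [
    {"tx": 0,"ty": 0,"tz": 0,"ax": 0,"ay": 0,"az": 1},
    {"tx": 0,"ty": 0,"tz": 0,"ax": 0,"ay": 0,"az": 1},
    {"tx": 0,"ty": 0,"tz": 0,"ax": 0,"ay": 0,"az": 1},
    {"tx": 0,"ty": 0,"tz": 0,"ax": 0,"ay": 0,"az": 1},
    {"tx": 0,"ty": 0,"tz": 0,"ax": 0,"ay": 0,"az": 1},
    {"tx": 0,"ty": 0,"tz": 0,"ax": 0,"ay": 0,"az": 1},
    {"tx": 0,"ty": 0,"tz": 0,"ax": 0,"ay": 0,"az": 1},
    {"tx": 0,"ty": 0,"tz": 0,"ax": 0,"ay": 0,"az": 1},
    {"tx": 0,"ty": 0,"tz": 0,"ax": 0,"ay": 0,"az": 1},
    {"tx": 0,"ty": 0,"tz": 0,"ax": 0,"ay": 0,"az": 1},
    {"tx": 0,"ty": 0,"tz": 0,"ax": 0,"ay": 0,"az": 1},
    {"tx": 0,"ty": 0,"tz": 0,"ax": 0,"ay": 0,"az": 1}
  ],
  "jaw": 0.47
}}

```text
time_s: 1.7
ee_pos: [0.1418, 0.5314, 0.4045]
eef_rot: [-3.141, 0.0, 1.831]
force: [-0.6, 0.2, 0.7]
grip_width: 0.0494
grip_force: 0.0
```

Request:
{"name": "apply_moves", "arguments": {
  "increments": [
    {"tx": 0,"ty": 0,"tz": 0,"ax": 0,"ay": 0,"az": 1},
    {"tx": 0,"ty": 0,"tz": 0,"ax": 0,"ay": 0,"az": 1},
    {"tx": 0,"ty": 0,"tz": 0,"ax": 0,"ay": 0,"az": 1},
    {"tx": 0,"ty": 0,"tz": 0,"ax": 0,"ay": 0,"az": 0.87},
    {"tx": -0.96,"ty": 0.87,"tz": 0,"ax": 0,"ay": 0,"az": 0},
    {"tx": -0.96,"ty": 0.87,"tz": 0,"ax": 0,"ay": 0,"az": 0},
    {"tx": -0.96,"ty": 0.87,"tz": 0,"ax": 0,"ay": 0,"az": 0},
    {"tx": -0.96,"ty": 0.87,"tz": 0,"ax": 0,"ay": 0,"az": 0},
    {"tx": -0.96,"ty": 0.87,"tz": 0,"ax": 0,"ay": 0,"az": 0},
    {"tx": -0.96,"ty": 0.87,"tz": 0,"ax": 0,"ay": 0,"az": 0},
    {"tx": -0.96,"ty": 0.87,"tz": 0,"ax": 0,"ay": 0,"az": 0},
    {"tx": -0.96,"ty": 0.87,"tz": 0,"ax": 0,"ay": 0,"az": 0}
  ]
}}

```text
time_s: 3.2
ee_pos: [0.3334, 0.2849, 0.4047]
eef_rot: [3.142, -0.0, 1.496]
force: [0.1, 0.7, 0.2]
grip_width: 0.05
grip_force: 0.0
```

Request:
{"name": "apply_moves", "arguments": {
  "increments": [
    {"tx": -0.96,"ty": 0.87,"tz": 0,"ax": 0,"ay": 0,"az": 0},
    {"tx": -0.96,"ty": 0.87,"tz": 0,"ax": 0,"ay": 0,"az": 0},
    {"tx": -0.96,"ty": 0.87,"tz": 0,"ax": 0,"ay": 0,"az": 0},
    {"tx": -0.96,"ty": 0.87,"tz": 0,"ax": 0,"ay": 0,"az": 0},
    {"tx": -0.96,"ty": 0.87,"tz": 0,"ax": 0,"ay": 0,"az": 0},
    {"tx": -0.96,"ty": 0.87,"tz": 0,"ax": 0,"ay": 0,"az": 0},
    {"tx": -0.96,"ty": 0.87,"tz": 0,"ax": 0,"ay": 0,"az": 0},
    {"tx": -0.96,"ty": 0.87,"tz": 0,"ax": 0,"ay": 0,"az": 0},
    {"tx": -0.96,"ty": 0.87,"tz": 0,"ax": 0,"ay": 0,"az": 0},
    {"tx": -0.96,"ty": 0.87,"tz": 0,"ax": 0,"ay": 0,"az": 0},
    {"tx": 0,"ty": 0,"tz": 0,"ax": 0,"ay": 0,"az": 0},
    {"tx": 0,"ty": 0,"tz": 0,"ax": 0,"ay": 0,"az": 0}
  ]
}}

```text
time_s: 4.7
ee_pos: [0.5712, -0.0204, 0.4044]
eef_rot: [-3.141, -0.0, 1.496]
force: [0.4, 0.0, -0.2]
grip_width: 0.0497
grip_force: 0.0
```

Run:
```python
from h import *;import pickle
o,c=wrist();print({k:o[k] for k in("time_s","ee_pos","eef_rot","grip_width","qpos")})
cv2.imwrite("pics/w2.png",c["pixels"][:,:,::-1]);pickle.dump(c,open("w2.pkl","wb"))
w,b=masks(c)
for n,p,m in[("cover",(.584,.088,.051),w),("recess",(.573,-.06,.045),b),("small",(.563,.167,.044),w)]:
    q=c["camera_matrix"]@(c["R"]@np.array(p)+c["t"]);q=(q[:2]/q[2]).astype(int);print(n,q, blob(c,q,m,p[2]) if 0<q[0]<640 and 0<q[1]<400 else 0)
```

```text
{'time_s': 4.7, 'ee_pos': array([ 0.57124823, -0.02039455,  0.4043835 ]), 'eef_rot': array([-3.14092732e+00, -1.55424272e-04,  1.49580638e+00]), 'grip_width': 0.04967261046128623, 'qpos': array([-9.97772204e-02,  3.48470291e-01,  1.45759007e+00,  1.42797848e-04,
        1.33620128e+00, -2.48205625e-02])}
cover [321  87] [0.5815 0.0893 0.08   0.5813 0.0894 0.0778 0.0786]
recess [320 214] [ 0.5707 -0.06    0.0823  0.5705 -0.0598  0.0803  0.0809]
small [296  10] [0.5622 0.167  0.0397 0.562  0.164  0.0297 0.0408]
```

View pics/w2.png

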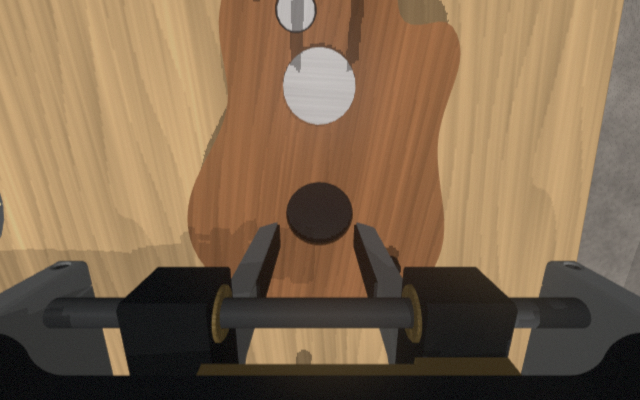

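The wrist view shows the cover at (320,86) and the recess at (320,213), in line with the hand. The small cover is at (296,10).

Request:
{"name": "apply_moves", "arguments": {
  "increments": [
    {"tx": 0.91,"ty": 0.07,"tz": 0,"ax": 0,"ay": 0,"az": 0},
    {"tx": 0.91,"ty": 0,"tz": 0,"ax": 0,"ay": 0,"az": 0},
    {"tx": 0.91,"ty": 0,"tz": 0,"ax": 0,"ay": 0,"az": 0},
    {"tx": 0.91,"ty": 0,"tz": 0,"ax": 0,"ay": 0,"az": 0},
    {"tx": 0.91,"ty": 0,"tz": 0,"ax": 0,"ay": 0,"az": 0},
    {"tx": 0.91,"ty": 0,"tz": 0,"ax": 0,"ay": 0,"az": 0},
    {"tx": 0,"ty": 0,"tz": 0.95,"ax": 0,"ay": 0,"az": 0},
    {"tx": 0,"ty": 0,"tz": 0.95,"ax": 0,"ay": 0,"az": 0},
    {"tx": 0,"ty": 0,"tz": 0.95,"ax": 0,"ay": 0,"az": 0},
    {"tx": 0,"ty": 0,"tz": 0.95,"ax": 0,"ay": 0,"az": 0},
    {"tx": 0,"ty": 0,"tz": 0.95,"ax": 0,"ay": 0,"az": 0},
    {"tx": 0,"ty": 0,"tz": 0,"ax": 0,"ay": 0,"az": 0}
  ]
}}

```text
time_s: 6.25
ee_pos: [0.585, 0.1431, 0.2607]
eef_rot: [-3.138, 0.001, 1.497]
force: [0.1, -0.4, 1.6]
grip_width: 0.0499
grip_force: 0.0
```

Run:
```python
from station import *;import cv2
o=get_obs();print(o["time_s"],o["ee_pos"],o["eef_rot"])
cv2.imwrite("pics/s3.png",cv2.resize(camera("side")["pixels"][120:380,180:480,::-1],None,fx=2,fy=2))
```

```text
6.25 [0.58503049 0.14312874 0.26074256] [-3.13825993e+00  7.95781268e-04  1.49689775e+00]
```

View pics/s3.png

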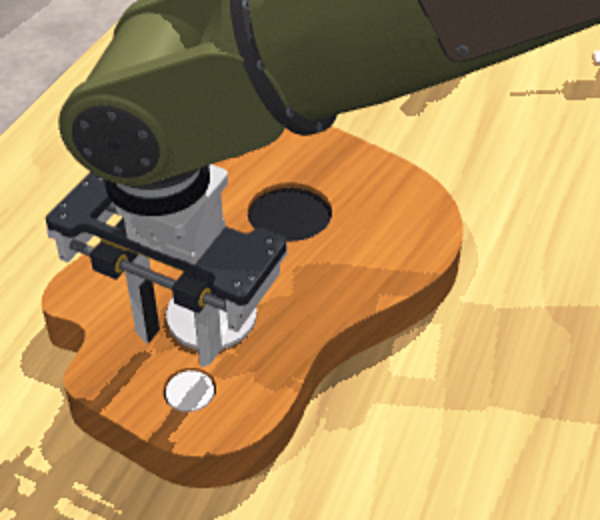

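The hand stands behind the cover, with the fingertips clear of both covers. The cover is at crop (210,325) and the recess at (290,213).

Request:
{"name": "apply_moves", "arguments": {
  "increments": [
    {"tx": 0,"ty": 0.02,"tz": 0.24,"ax": 0,"ay": 0,"az": 0},
    {"tx": 0,"ty": 0,"tz": 0.23,"ax": 0,"ay": 0,"az": 0},
    {"tx": 0,"ty": 0,"tz": 0,"ax": 0,"ay": 0,"az": 0},
    {"tx": -0.3,"ty": 0,"tz": 0,"ax": 0,"ay": 0,"az": 0},
    {"tx": -0.3,"ty": 0,"tz": 0,"ax": 0,"ay": 0,"az": 0},
    {"tx": -0.3,"ty": 0,"tz": 0,"ax": 0,"ay": 0,"az": 0},
    {"tx": -0.3,"ty": 0,"tz": 0,"ax": 0,"ay": 0,"az": 0},
    {"tx": -0.3,"ty": 0,"tz": 0,"ax": 0,"ay": 0,"az": 0},
    {"tx": 0,"ty": 0,"tz": 0,"ax": 0,"ay": 0,"az": 0}
  ]
}}

```text
time_s: 7.42
ee_pos: [0.5831, 0.0968, 0.2481]
eef_rot: [-3.142, 0.0, 1.495]
force: [0.7, -0.4, -1.1]
grip_width: 0.0498
grip_force: 0.0
```

Run:
```python
from station import *;import cv2
o=get_obs();print(o["time_s"],o["ee_pos"],o["eef_rot"],o["force"])
cv2.imwrite("pics/s4.png",cv2.resize(camera("side")["pixels"][120:380,180:480,::-1],None,fx=2,fy=2))
```

```text
7.425 [0.58307366 0.09684939 0.24805684] [-3.14150109e+00  1.57675769e-04  1.49507355e+00] [ 0.70727263 -0.42978522 -1.06138882]
```

View pics/s4.png

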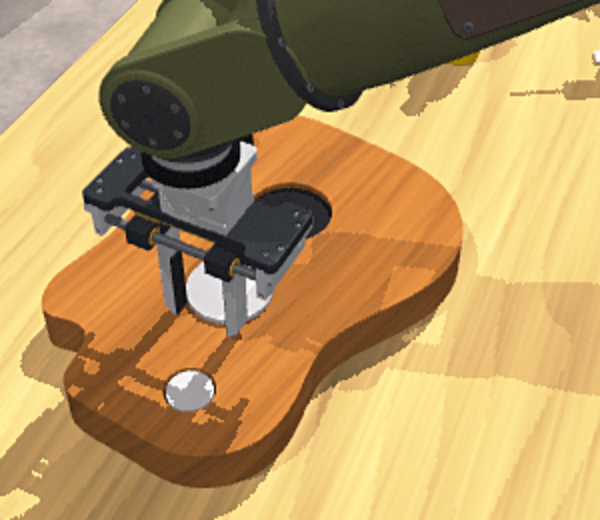

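The cover is sliding ahead between the fingertips, at crop (230,295). I'll lower 1.5 mm and push on.

Request:
{"name": "apply_moves", "arguments": {
  "increments": [
    {"tx": -0.2,"ty": 0,"tz": 0.05,"ax": 0,"ay": 0,"az": 0},
    {"tx": -0.35,"ty": 0,"tz": 0,"ax": 0,"ay": 0,"az": 0},
    {"tx": -0.35,"ty": 0,"tz": 0,"ax": 0,"ay": 0,"az": 0},
    {"tx": -0.35,"ty": 0,"tz": 0,"ax": 0,"ay": 0,"az": 0},
    {"tx": -0.35,"ty": 0,"tz": 0,"ax": 0,"ay": 0,"az": 0},
    {"tx": -0.35,"ty": 0,"tz": 0,"ax": 0,"ay": 0,"az": 0},
    {"tx": -0.35,"ty": 0,"tz": 0,"ax": 0,"ay": 0,"az": 0},
    {"tx": -0.35,"ty": 0,"tz": 0,"ax": 0,"ay": 0,"az": 0},
    {"tx": -0.3,"ty": 0,"tz": 0,"ax": 0,"ay": 0,"az": 0},
    {"tx": -0.2,"ty": 0,"tz": 0,"ax": 0,"ay": 0,"az": 0},
    {"tx": 0,"ty": 0,"tz": 0,"ax": 0,"ay": 0,"az": 0}
  ]
}}

```text
time_s: 8.85
ee_pos: [0.576, 0.0029, 0.2466]
eef_rot: [3.142, 0.0, 1.495]
force: [1.0, 0.8, -0.3]
grip_width: 0.0498
grip_force: 0.0
```

Run:
```python
from h import *
o,c=wrist();print(o["time_s"],o["ee_pos"],o["force"])
from station import camera
s=camera("side")["pixels"]
cv2.imwrite("pics/s5.png",np.hstack([cv2.resize(s[120:320,230:430,::-1],(400,400)),c["pixels"][:,120:520,::-1]]))
```

```text
8.85 [0.57600255 0.00292627 0.24655592] [ 1.03637458  0.82744291 -0.33468315]
```

View pics/s5.png

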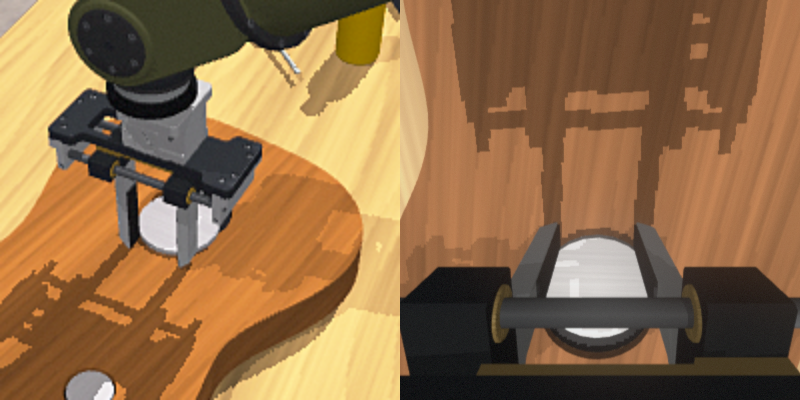

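The wrist view shows the cover about 20 mm short of home, with only a dark crescent of the recess left, at (600,345). I'll push on slowly.

Request:
{"name": "apply_moves", "arguments": {
  "increments": [
    {"tx": -0.2,"ty": 0,"tz": 0,"ax": 0,"ay": 0,"az": 0},
    {"tx": -0.15,"ty": 0,"tz": 0,"ax": 0,"ay": 0,"az": 0},
    {"tx": -0.15,"ty": 0,"tz": 0,"ax": 0,"ay": 0,"az": 0},
    {"tx": -0.1,"ty": 0,"tz": 0,"ax": 0,"ay": 0,"az": 0},
    {"tx": -0.1,"ty": 0,"tz": 0,"ax": 0,"ay": 0,"az": 0},
    {"tx": -0.07,"ty": 0,"tz": 0,"ax": 0,"ay": 0,"az": 0},
    {"tx": 0,"ty": 0,"tz": 0,"ax": 0,"ay": 0,"az": 0},
    {"tx": 0,"ty": 0,"tz": 0,"ax": 0,"ay": 0,"az": 0}
  ]
}}

```text
time_s: 9.95
ee_pos: [0.5743, -0.0197, 0.2465]
eef_rot: [3.142, -0.0, 1.496]
force: [-0.1, -0.7, 0.0]
grip_width: 0.0498
grip_force: 0.0
```

Run:
```python
from h import *
o,c=wrist();print(o["time_s"],o["ee_pos"],o["force"])
from station import camera
s=camera("side")["pixels"]
cv2.imwrite("pics/s6.png",np.hstack([cv2.resize(s[120:320,230:430,::-1],(400,400)),c["pixels"][:,120:520,::-1]]))
```

```text
9.95 [ 0.57428472 -0.01967516  0.24654535] [-0.11277645 -0.74979353  0.03572223]
```

View pics/s6.png

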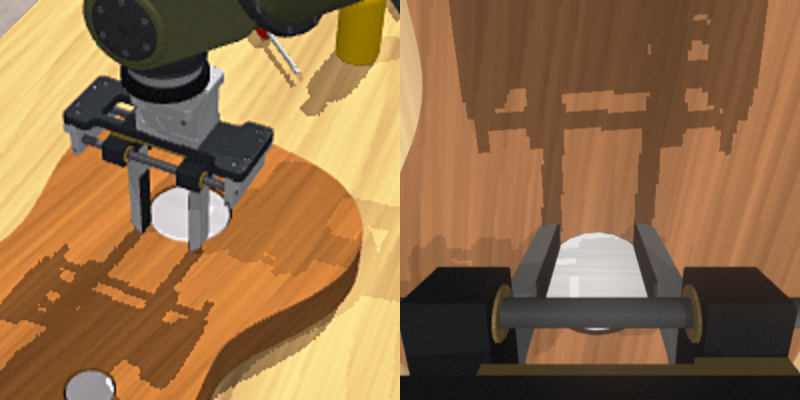

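The cover appears to be in the recess, with a thin dark gap at its far edge. I'll back off, raise the hand and check.

Request:
{"name": "apply_moves", "arguments": {
  "increments": [
    {"tx": 0.15,"ty": 0,"tz": 0,"ax": 0,"ay": 0,"az": 0},
    {"tx": 0,"ty": 0,"tz": -0.6,"ax": 0,"ay": 0,"az": 0},
    {"tx": 0,"ty": 0,"tz": -0.9,"ax": 0,"ay": 0,"az": 0},
    {"tx": 0,"ty": 0,"tz": -0.9,"ax": 0,"ay": 0,"az": 0},
    {"tx": 0,"ty": 0,"tz": -0.9,"ax": 0,"ay": 0,"az": 0},
    {"tx": 0,"ty": 0,"tz": -0.9,"ax": 0,"ay": 0,"az": 0},
    {"tx": 0,"ty": 0,"tz": -0.9,"ax": 0,"ay": 0,"az": 0},
    {"tx": 0,"ty": 0,"tz": 0,"ax": 0,"ay": 0,"az": 0}
  ]
}}

```text
time_s: 11.05
ee_pos: [0.5745, -0.0151, 0.4026]
eef_rot: [3.137, 0.0, 1.496]
force: [-0.2, -0.6, -0.9]
grip_width: 0.0496
grip_force: 0.0
```

Run:
```python
from h import *
o,c=wrist();print(o["time_s"],o["ee_pos"])
from station import camera
S=camera("side");s=S["pixels"]
w,_=masks(c);q=c["camera_matrix"]@(c["R"]@np.array([.571,-.06,.044])+c["t"]);q=(q[:2]/q[2]).astype(int)
for z in(.044,.051):print(z,blob(c,q,w,z))
q2=S["camera_matrix"]@(S["R"]@np.array([.571,-.06,.044])+S["t"]);q2=(q2[:2]/q2[2]).astype(int);print(q,q2)
for z in(.044,.051):print(z,blob(S,q2,masks(S)[0],z))
cv2.imwrite("pics/s7.png",np.hstack([cv2.resize(s[q2[1]-50:q2[1]+50,q2[0]-50:q2[0]+50,::-1],(400,400)),cv2.resize(c["pixels"][q[1]-70:q[1]+70,q[0]-70:q[0]+70,::-1],(400,400))]))
```

```text
11.05 [ 0.5744544  -0.01514464  0.40256734]
0.044 [ 0.5705 -0.0585  0.08    0.5707 -0.0584  0.0779  0.0786]
0.051 [ 0.5707 -0.0561  0.0783  0.5708 -0.0559  0.0763  0.0769]
[315 218] [324 225]
0.044 [ 0.5717 -0.0578  0.0798  0.5719 -0.0586  0.0755  0.0778]
0.051 [ 0.5688 -0.0512  0.079   0.5689 -0.0519  0.0748  0.077 ]
```

View pics/s7.png

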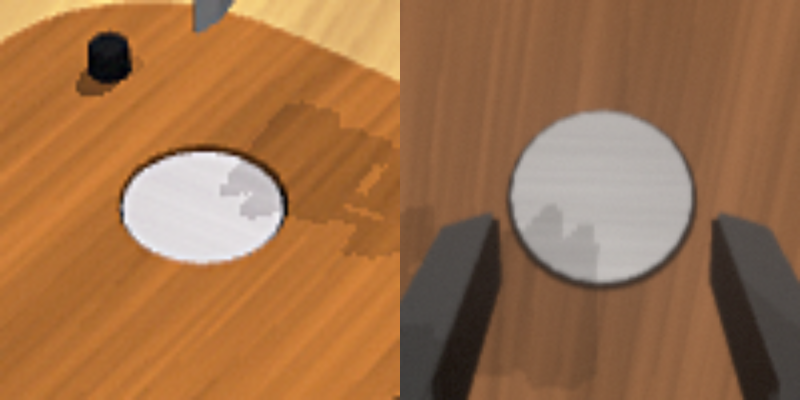

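Both views show the cover flush inside the dark rim ring, with no edge standing proud and no shadow on the wood. The two cameras agree on its centre at seated height, about 1 to 2 mm from the recess centre, and the knob is untouched. Handing in.

```bash
python3 -c "
from station import *;print(hand_in())"
```

```text
the job is handed in; nothing more can be done
None
```

The large cover was pushed into the large recess and, by the last camera check, lies flat and fully home about 1–2 mm off centre; the hand is clear and the job is handed in, with no verdict returned.

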